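# Close the microphone connection box on a studio desk

## Task

The microphone connection box on the studio desk has been wired and stands open: take the cover that fits it, the larger of the two filed on edge in the parts tray, and put it on face up with its notch over the cable gland. Lower it onto the box level, then press it home along every edge until all its clips have snapped in and it sits flush all round. Leave the smaller cover in the tray and do not knock the mug, the tape roll, the screwdriver or the microphone post about.

Things in the scene. Friction and masses are not known exactly. Their poses are not given: they have to be found in the camera images.
- cover: The cover to fit: white plastic, 100 x 60 mm, 22 mm deep, hollow and open on one broad side, about 60 g. Starts on edge in one of the tray's two slots. Origin: middle of the long side it first stands on, at half depth. y along its length to the notched end, z across its width (0 to 60 mm, up at the start), +x out of its broad outer face (at x = +11 mm; open rim at x = -11 mm).
- cover_face (a point): Centre of the cover's outer face (cover frame 11, 0, 30 mm). Face plate 3 mm thick, skirt walls 2.5 mm, each long skirt thickened inwards to 8 mm over its middle 30 mm (full depth). Home on the box, the cover's +x points up, its +y along the box's +x, its +z along the box's +y. Inside, near the rim, each long skirt has two snap beads, 34 mm either side of its middle.
- cover_notch (a point): Middle of the rim of the cover's notched end (cover frame -11, 50, 30 mm). The notch in that short skirt is 16 mm wide and 14 mm high from the rim; the other end has none.
- cover_a (a point): corner of the cover's outer face, cover frame (11, -50, 0) mm
- cover_b (a point): corner of the cover's outer face, cover frame (11, 50, 0) mm
- cover_c (a point): corner of the cover's outer face, cover frame (11, -50, 60) mm
- cover_d (a point): corner of the cover's outer face, cover frame (11, 50, 60) mm
- box: The open connection box, white plastic, screwed to the desk. Origin: centre of its underside; x along its length to the gland end, z up. Lower part 98 x 58 mm, 20 mm high; on it a collar 92.8 x 52.8 mm (1.1 mm clear of the cover on every side) rising to 39.5 mm, its top 6 mm tapering in by 3 mm to lead the cover on; long sides set back 5.5 mm at the middle for the thick skirts.
- box_seat (a point): Where the centre of the cover's outer face lies when home (box frame 0, 0, 42.5 mm); its rim is then 20.5 mm above the desk.
- box_gland (a point): Outer end of the cable gland (box frame 64, 0, 27 mm): a round black stub 12 mm thick, axis level along the box's x, 18 mm long from the +x end of the collar, with a cable going down to the desk. The cover's notch straddles it; the wrong way round the cover cannot go down.
- box_clips (a point): Middle of the box at the height of its four sprung clip noses (box frame 0, 0, 29 mm), which stick out of both long sides at x = -34 and +34 mm. Set on level, the cover stops with its beads on the noses, 8.5 mm above home. Each clip takes about 5 N to snap: 8 to 11 N for a long side pressed at its middle, up to 20 N for all four at once; past half-way it snaps home.
- tray: Black parts tray, 141 x 124 mm, walls 28 mm high and 3 mm thick, floor 3 mm, fixed. Origin: centre of its underside. Two slots along its y, 27 x 118 mm, centred at x = -54 and +15 mm, each hold one cover on edge, outer face to the tray's +x; beside them lie plug shells and washers under 25 mm high. Tops of the covers: larger 63 mm above the desk, smaller 49 mm.
- spare: The smaller cover, 76 x 46 mm and 22 mm deep, white, without notch: it stays in the tray. Axes as for the larger cover; it stands 46 mm tall on its long side, origin in the middle of its underside.
- mic_post: Upright of a microphone arm, fixed to the desk, boom not fitted: foot 68 mm across, black base 54 mm across to 86 mm height, white tube 33 mm thick, black joint at the top 52 mm across; 328 mm high in all. Origin: centre of its foot.
- mug: White mug, 74 mm across and 88 mm high, its handle sticking out about 30 mm on its +y side. Origin: centre of its underside.
- tape: Roll of black tape lying flat, 68 mm across, 19 mm high. Origin: centre of its underside.
- driver: Screwdriver, 170 mm long, lying along its x axis, blade to +x. Origin: underside of its middle.
There are look-alikes about, which are no part of the job. Leave any orange look-alike of the cover alone. Leave any green look-alike of the box alone.

How it is judged (in metres and radians):
At the end, for the whole second after the job is handed in: The larger cover sits on the box, face up, notch over the gland, centred within 3 mm, all four corners of its face within 1.5 mm of home (clips snapped on both long sides), at rest and let go; the smaller cover is still in its slot (moved under 15 mm) (z of each of cover_a, cover_b, cover_c, cover_d in the frame of box below 0.044 m and x of cover_face in the frame of box between -0.003 and 0.003 m and y of cover_face in the frame of box between -0.003 and 0.003 m and z of cover_face in the frame of box above 0.04 m and x of cover_notch in the frame of box above 0.04 m and linear speed of cover below 0.01 m/s and distance of spare from where it was at the start of the episode below 0.015 m); the robot touches nothing.
It fails at once if the cover touched the box while tilted more than 20 degrees from level (it must go on level) (contact force between cover and box above 0.5 N and angle between the x axis of cover and the z axis of box, either way round above 0.35 rad).
It fails at once if the mug, the tape roll or the screwdriver was shoved more than 20 mm, or the mug tipped (not (distance of mug from where it was at the start of the episode below 0.02 m) or not (distance of tape from where it was at the start of the episode below 0.02 m) or not (distance of driver from where it was at the start of the episode below 0.02 m) or angle between mug's own z axis and vertical above 0.4 rad).
It fails at once if the smaller cover was moved more than 30 mm (not (distance of spare from where it was at the start of the episode below 0.03 m)).
It fails at once if the microphone post was struck (contact force between any of the arm, the fingers, cover and mic_post above 5 N).
It also fails if it takes over 72 s, if anything falls off the work surface, if the arm or the gripper's body presses on something with over 40 N, if the wrist force passes 120 N, or if a joint passes its speed limit or range.

## Robot

A 6-joint arm with a two-finger parallel gripper is mounted at the origin on the work surface. World frame = base frame: x ahead of the robot, y to its left, z up, the work surface at z = 0. Lengths are in mm, angles in degrees, forces in N, time in s.
With the tool pointing down it reaches from about 300 to 850 mm from the base axis. Payload 4.2 kg.
Tool frame: the origin (TCP) lies on the centre line of the jaws, within the pads' length; the fingertips stand 14 mm ahead of it and the grasp point (between the pads) lies 5 mm behind it (env.finger_overhang is the z of the fingertips in the tool frame, in mm); z points along the fingers, y is the line along which they close (so a half turn about z gives the same grasp; the last joint's range is limited). The gripper opens to 91 mm and grips with 3 to 60 N. Pads are 32 mm wide; open, the fingers measure 118 mm over their backs; the gripper's body (76 mm by 178 mm) begins 60 mm behind the grasp point.
Start: joints at [62.338, 18.312, 89.639, -0, 72.044, -1.146], TCP at [256.716, 514.528, 227.976] pointing down, gripper open.
Joint ranges: [-177.97, 177.97], [-48.28, 115.42], [12.27, 149.76], [-77.06, 257.06], [2.81, 150.46], [-146.56, 146.56]. Speed limits (degrees/s): [147.25, 147.25, 180, 180, 180, 180].

## Interface

Orientations are given as [roll, pitch, yaw] about the fixed x, y, z axes, in that order (R = Rz(yaw) Ry(pitch) Rx(roll)).
In Python, from workcell import sensors, viewer, env gives the robot as it stands. The module is installed in compiled form; this text tells all that it offers.
- The arm moves only by the tool step_arm, never from a script. Its argument "plan" is one flat list of numbers, 6 for each row, row after row: the shift along the tool's x, y, z in cm, then the turn, a rotation vector about the tool's x, y, z in rad. In form: [x, y, z, wx, wy, wz, x, y, z, wx, wy, wz, ...]. A call has 1 to 5 rows; each row shifts and turns the commanded pose from where the row before left it, along the tool's axes as they then stand; what a row does not reach is not made up. A row lasts 1/12 s, in which the tool goes at most 41.7 mm and 7.16 degrees, less where a joint would pass 70% of its speed; a pose out of reach is approached as far as the arm can. A call is refused whole if a number of a shift passes 4.17 or a number of a turn 0.125, either way. A call with a gripper value outside its range is refused whole. "hand" is the finger opening in cm, from 0 to 9.12, set as the call begins (left out, the last holds). The fingers move at their own pace and stop on an object; "newtons" is the grip in N (left out, the last holds). Time passes only in rows, so rows that do not move let the fingers close. It gives the time, the measured TCP pose, the force, the opening and the grip force at its end, in the units of the state.
- sensors.state(): the state, without advancing time (a new reading comes with each control period).
- viewer.grab_frame(name): name is "scene" or "top" or "wrist"; returns a dict with "img" (480x640x3 uint8, red, green, blue), "fx", "fy", "cx", "cy" (pixels), "position" and "attitude" of the camera in the world. Camera axes: x right, y down, z forward; pixel columns grow to the right and rows downward; lengths in mm; the calibration is good to about 2 mm. A picture is of the moment at which its call begins. There is no depth.
- env.job_done(): hands the job in; it is judged then, once.
Trained networks look in a picture, given as the dict that the camera call returned (one of the last four; its "shot" number tells which), for a name from the list of things; names that differ only in an ending like _2 or _b are one class to them, and where a whole thing is asked for, a point or a joint stands for the part that bears it (a point fixed in the world has none). Each returns a list of dicts, best first, with "score" (0 to 1); they miss things now and then, are a little off and sometimes report something else, mostly with a low value. They report only what shows in the picture. A call takes as long as a camera call. They do not tell look-alikes from the thing itself.
- viewer.boxes_of(name, picture): "location" ([column, row] in pixels, amid what is visible of it).
- viewer.pinpoint(name, picture): "location" ([column, row] in pixels: a listed point, or the origin of a listed thing).
The state is a dict: "time_s": time; "qpos": joint angles; "qvel": joint speeds; "effort": joint torques, N m; "ee_pos": TCP position; "ee_rot": TCP orientation; "force": force on the tool from outside, world axes, zero at the start; "torque": the same for the moment, N m; "gripper_width": finger opening in mm; "gripper_force": force on a finger pad.
Only numpy, scipy, OpenCV 4.12 (cv2) and the standard library are available. Lean on these libraries where they do the work, as an engineer would, in place of code of your own. Each camera call takes 0.05 s, during which the arm holds its last target. There are 200 camera calls.

## Working session

There is one attempt and no reset: what is moved stays moved. The work goes in short steps, Python scripts to look and compute and a tool call to move; the robot and the scene stay as the last step left them, time stands still between calls to the robot, and variables do not carry over. Pictures are saved under pics/ and viewed, at most 10 in all, crops included, and the job is handed in when it is done.

Besides the shell and the picture viewer there is one more tool, called after "Call:" as name(argument=value, ...), one argument or row to a line, values as JSON. step_arm: Moves the arm, as the interface text tells. Its arguments: {"type":"object","properties":{"plan":{"type":"array","items":{"type":"number"}},"hand":{"type":"number"},"newtons":{"type":"number"}},"required":["plan"]}

```bash
mkdir -p pics; cat > h.py <<'E'
import numpy as np, cv2
from workcell import sensors, viewer, env
from scipy.spatial.transform import Rotation as R
def rot(a):
    a=np.array(a,float)
    return a if a.shape==(3,3) else (R.from_quat(a).as_matrix() if a.size==4 else R.from_euler('xyz',a,degrees=True).as_matrix())
def ray(f,uv):
    d=rot(f['attitude'])@np.array([(uv[0]-f['cx'])/f['fx'],(uv[1]-f['cy'])/f['fy'],1.]); return np.array(f['position'],float),d/np.linalg.norm(d)
def at_z(f,uv,z):
    p,d=ray(f,uv); return p+d*(z-p[2])/d[2]
def tri(obs):
    A=np.zeros((3,3));b=np.zeros(3)
    for f,uv in obs:
        p,d=ray(f,uv);M=np.eye(3)-np.outer(d,d);A+=M;b+=M@p
    return np.linalg.solve(A,b)
def proj(f,P):
    c=rot(f['attitude']).T@(np.array(P,float)-np.array(f['position'])); return [f['fx']*c[0]/c[2]+f['cx'],f['fy']*c[1]/c[2]+f['cy']]
E
python3 - <<'E'
from h import *
np.set_printoptions(precision=1,suppress=True)
s=sensors.state();print(s['ee_pos'],s['ee_rot'],env.finger_overhang)
F={}
for n in ['scene','top','wrist']:
    f=viewer.grab_frame(n);F[n]=f
    cv2.imwrite(f'pics/{n}0.png',f['img'][:,:,::-1]); print(n,f['position'],f['attitude'],f['fx'],f['shot'])
for t,z in dict(cover=3,cover_face=33,cover_notch=33,cover_a=3,cover_c=63,box=0,box_seat=42.5,box_gland=27,box_clips=29,tray=0,spare=3,mic_post=0,mug=0,tape=0,driver=0).items():
    for n in ['scene','top','wrist']:
        print(t,n,[(np.round(d['location']).tolist(),round(d['score'],2),at_z(F[n],d['location'],z)[:2].round().tolist()) for d in viewer.pinpoint(t,F[n])[:4]])
E
```

```text
[256.5 514.1 227.1] [-179.9   -0.   153.5] 14.0
scene [878.3 421.8 785.4] [-141.8   -0.1  138.6] 494.33997985978107 1
top [422.4  -2.5 974.6] [-174.    -0.3  -91.1] 466.64214770621743 2
wrist [193.3 546.9 384.1] [165.3   0.   63.5] 335.0336792165279 3
cover scene [([249.0, 181.0], 0.91, [497.0, -285.0]), ([238.0, 166.0], 0.88, [487.0, -339.0]), ([251.0, 194.0], 0.82, [517.0, -249.0]), ([237.0, 145.0], 0.81, [448.0, -401.0])]
cover top [([480.0, 331.0], 0.96, [338.0, -342.0]), ([433.0, 241.0], 0.93, [526.0, -253.0]), ([432.0, 243.0], 0.88, [523.0, -251.0]), ([449.0, 257.0], 0.87, [494.0, -286.0])]
cover wrist []
cover_face scene [([271.0, 130.0], 0.96, [376.0, -359.0]), ([246.0, 169.0], 0.63, [495.0, -290.0]), ([429.0, 354.0], 0.63, [523.0, 263.0])]
cover_face top [([457.0, 252.0], 0.8, [502.0, -293.0]), ([495.0, 314.0], 0.7, [375.0, -362.0])]
cover_face wrist []
cover_notch scene [([293.0, 128.0], 0.94, [331.0, -331.0]), ([258.0, 184.0], 0.88, [503.0, -236.0]), ([245.0, 170.0], 0.57, [500.0, -290.0])]
cover_notch top [([481.0, 337.0], 0.91, [329.0, -333.0]), ([432.0, 251.0], 0.85, [5
[... 1777 characters left out ...]
5.0, 188.0], 0.8, [550.0, -302.0])]
spare top [([459.0, 228.0], 0.88, [554.0, -310.0]), ([474.0, 263.0], 0.66, [480.0, -338.0])]
spare wrist []
mic_post scene [([262.0, 333.0], 0.89, [698.0, 36.0])]
mic_post top [([295.0, 164.0], 0.86, [699.0, 33.0])]
mic_post wrist []
mug scene [([280.0, 260.0], 0.64, [577.0, -70.0]), ([248.0, 179.0], 0.6, [492.0, -294.0])]
mug top [([343.0, 221.0], 0.57, [573.0, -67.0])]
mug wrist []
tape scene [([378.0, 249.0], 0.89, [415.0, 38.0])]
tape top [([190.0, 250.0], 0.63, [520.0, 256.0]), ([292.0, 296.0], 0.58, [419.0, 44.0])]
tape wrist []
driver scene [([331.0, 179.0], 0.67, [354.0, -170.0])]
driver top [([392.0, 324.0], 0.63, [358.0, -163.0])]
driver wrist []
```

View pics/scene0.png

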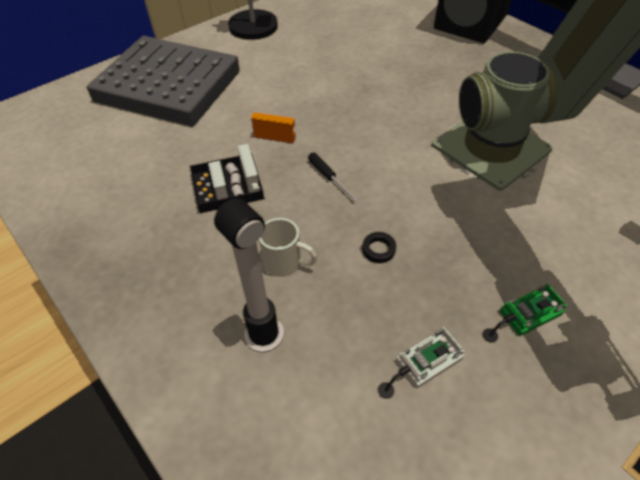

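View pics/top0.png

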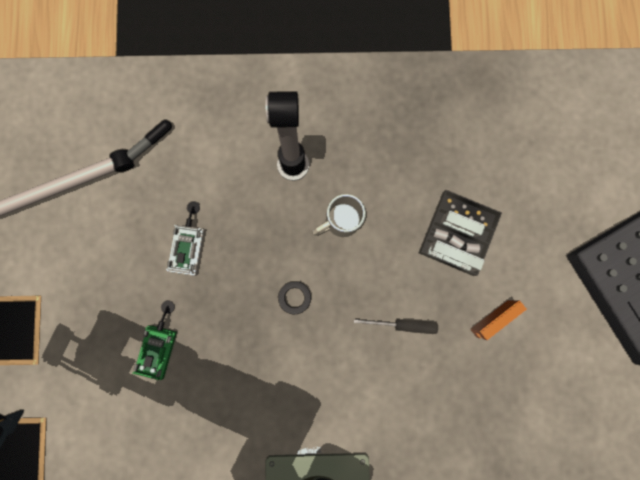

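The top view shows the white box at pixel (186,250) with its gland towards world +x. The large cover is in the tray's near slot at about (456,256), notch end to the left (world +y), and the spare is at (465,223). The orange and green look-alikes are clear of both. I'll move the wrist camera over the tray.

Call:
step_arm(
  plan=[-2.86,-3.01,0,0,0,0,-2.86,-3.01,0,0,0,0,-2.86,-3.01,0,0,0,0,-2.86,-3.01,0,0,0,0,-2.86,-3.01,0,0,0,0],
)

```text
time_s: 2.82
ee_pos: [317.5, 314.3, 228.0]
ee_rot: [180.0, 0.0, 153.5]
force: [0.9, -0.3, -0.2]
gripper_width: 91.0
gripper_force: 0.0
```

Call:
step_arm(
  plan=[-2.86,-3.01,0,0,0,0,-2.86,-3.01,0,0,0,0,-2.86,-3.01,0,0,0,0,-2.86,-3.01,0,0,0,0,-2.86,-3.01,0,0,0,0],
)

```text
time_s: 3.23
ee_pos: [378.4, 115.6, 228.3]
ee_rot: [179.9, 0.1, 153.5]
force: [1.4, 0.6, -0.3]
gripper_width: 91.5
gripper_force: 0.0
```

Call:
step_arm(
  plan=[-2.86,-3.01,0,0,0,0,-2.86,-3.01,0,0,0,0,-2.86,-3.01,0,0,0,0,-2.86,-3.01,0,0,0,0,-2.86,-3.01,0,0,0,0],
)

```text
time_s: 3.65
ee_pos: [439.2, -83.2, 228.3]
ee_rot: [180.0, 0.1, 153.5]
force: [0.7, 0.0, 0.2]
gripper_width: 90.9
gripper_force: 0.0
```

Call:
step_arm(
  plan=[-2.86,-3.01,0,0,0,0,-2.86,-3.01,0,0,0,0,-2.86,-3.01,0,0,0,0,-2.86,-3.01,0,0,0,0,-2.86,-3.01,0,0,0,0],
)

```text
time_s: 4.07
ee_pos: [499.9, -281.7, 228.0]
ee_rot: [180.0, 0.0, 153.4]
force: [0.1, 0.7, 0.6]
gripper_width: 91.2
gripper_force: 0.0
```

Call:
step_arm(
  plan=[0,0,0,0,0,0.117,0,0,0,0,0,0.117,0,0,0,0,0,0.117,0,0,0,0,0,0.117,0,0,0,0,0,0.117],
)

```text
time_s: 4.48
ee_pos: [499.8, -279.7, 227.8]
ee_rot: [-180.0, -0.0, 119.6]
force: [0.1, -0.1, 0.7]
gripper_width: 91.0
gripper_force: 0.0
```

Call:
step_arm(
  plan=[0,0,0,0,0,0.117,0,0,0,0,0,0.117,0,0,0,0,0,0.117,0,0,0,0,0,0.117,0,0,0,0,0,0.117],
  hand=4.4,
)

```text
time_s: 4.9
ee_pos: [499.8, -279.5, 227.9]
ee_rot: [180.0, -0.0, 86.1]
force: [0.1, 0.1, 0.2]
gripper_width: 60.4
gripper_force: 0.0
```

Call:
step_arm(
  plan=[0,0,0,0,0,0.117,0,0,0,0,0,0.117,0,0,0,0,0,0],
)

```text
time_s: 5.15
ee_pos: [499.8, -279.5, 227.9]
ee_rot: [180.0, -0.0, 72.9]
force: [-0.9, 0.5, -0.2]
gripper_width: 44.5
gripper_force: 0.0
```

```bash
python3 - <<'E'
from h import *
np.set_printoptions(precision=1,suppress=True)
f=viewer.grab_frame('wrist');cv2.imwrite('pics/w1.png',f['img'][:,:,::-1]);print(f['position'],f['attitude'])
for t,z in dict(cover=63,cover_face=33,cover_notch=33,spare=3,tray=0).items():
    print(t,[(np.round(d['location']).tolist(),round(d['score'],2),at_z(f,d['location'],z)[:2].round().tolist()) for d in viewer.pinpoint(t,f)[:6]])
E
```

```text
[ 521.1 -210.6  384.9] [165.4   0.  -17. ]
cover [([315.0, 224.0], 0.98, [498.0, -273.0]), ([329.0, 188.0], 0.74, [521.0, -243.0]), ([318.0, 287.0], 0.72, [482.0, -336.0]), ([332.0, 185.0], 0.66, [525.0, -241.0])]
cover_face [([324.0, 229.0], 0.58, [504.0, -286.0])]
cover_notch [([312.0, 181.0], 0.61, [506.0, -234.0])]
spare [([375.0, 223.0], 0.74, [561.0, -303.0])]
tray [([360.0, 231.0], 0.96, [542.0, -308.0])]
```

View pics/w1.png

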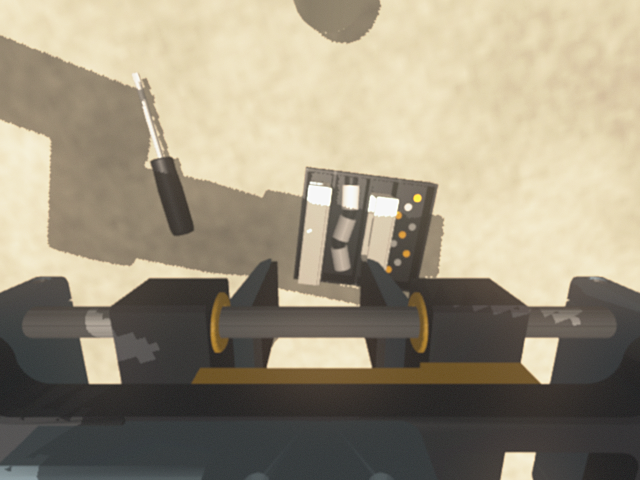

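The wrist view shows the large cover as the left white strip, (308–330,182) down to (298–320,284), turned a few degrees to the tool. The spare is the right-hand block at (380,230), and the fingertips show at (270,265) and (370,265). I'll fit the outlines of the cover and tray.

```bash
cat >> h.py <<'E'
from scipy.optimize import minimize
def boxpts(p,dx,dy,z0,z1):
    c,s=np.cos(p[2]),np.sin(p[2])
    return [(p[0]+c*a-s*b,p[1]+s*a+c*b,z) for a in dx for b in dy for z in (z0,z1)]
def fit(f,mask,p0,dx,dy,z0,z1):
    def iou(p):
        S=8; q=np.array([proj(f,P) for P in boxpts(p,dx,dy,z0,z1)],np.float32)
        h=cv2.convexHull(q); m=np.zeros(mask.shape,np.uint8); cv2.fillConvexPoly(m,np.round(h*S).astype(np.int32),1,shift=3)
        return 1-(m&mask).sum()/max(1,(m|mask).sum())
    best=None
    for a in np.radians([-6,-3,0,3,6]):
        r=minimize(iou,[p0[0],p0[1],p0[2]+a],method='Nelder-Mead',options=dict(initial_simplex=[[p0[0],p0[1],p0[2]+a],[p0[0]+6,p0[1],p0[2]+a],[p0[0],p0[1]+6,p0[2]+a],[p0[0],p0[1],p0[2]+a+.08]],maxiter=150))
        if best is None or r.fun<best.fun: best=r
    return best
def blob(m,uv):
    n,l,st,c=cv2.connectedComponentsWithStats(m.astype(np.uint8)); i=np.argmin([np.hypot(*(c[k]-uv)) if st[k,4]>150 else 1e9 for k in range(n)]); return (l==i).astype(np.uint8),st[i]
E
python3 - <<'E'
from h import *
f=viewer.grab_frame('wrist'); g=cv2.cvtColor(f['img'],cv2.COLOR_RGB2GRAY)
hsv=cv2.cvtColor(f['img'],cv2.COLOR_RGB2HSV)
roi=np.zeros_like(g);roi[160:300,285:450]=1
# white within tray
for th in (90,110,130):
    m=((g>th)&(roi>0)).astype(np.uint8)
    # isolate the cover column region
    sel=np.zeros_like(m);q=np.array([[305,174],[334,174],[327,286],[296,286]]);cv2.fillConvexPoly(sel,q,1)
    b,st=blob(m&sel,(315,232)); r=fit(f,b,[496,-287,np.radians(-22)],(-11,11),(-50,50),3,63)
    print(th,st,r.x[:2].round(1),np.degrees(r.x[2]).round(1),r.fun.round(3))
for th in (60,75,90):
    # tray: dark outline; dark pixels hull
    m=((g<th)&(roi>0)).astype(np.uint8); m[262:]=0
    n,l,s2,c=cv2.connectedComponentsWithStats(m); i=1+np.argmax(s2[1:,4]); pts=cv2.findNonZero((l==i).astype(np.uint8)); print(th,s2[i],cv2.minAreaRect(pts))
z=cv2.resize(f['img'][150:310,270:460],None,fx=4,fy=4,interpolation=cv2.INTER_CUBIC)[:600];cv2.imwrite('pics/w1z.png',z[:,:,::-1])
E
```

```text
90 [ 296  174   39  113 2928] [ 496.4 -278.3] -24.5 0.164
110 [ 296  174   39  113 2729] [ 493.7 -283.5] -24.2 0.119
130 [ 296  174   37  113 2618] [ 493.  -285.4] -24.0 0.1
60 [418 259   1   2   2] ((418.0, 259.5), (1.0, 0.0), -90.0)
75 [389 215  40  47 603] ((408.9056701660156, 238.16981506347656), (31.4519100189209, 52.215084075927734), 10.619654655456543)
90 [ 388  187   47   75 1468] ((412.0580749511719, 224.217041015625), (33.0553092956543, 81.7340316772461), 11.592175483703613)
```

View pics/w1z.png

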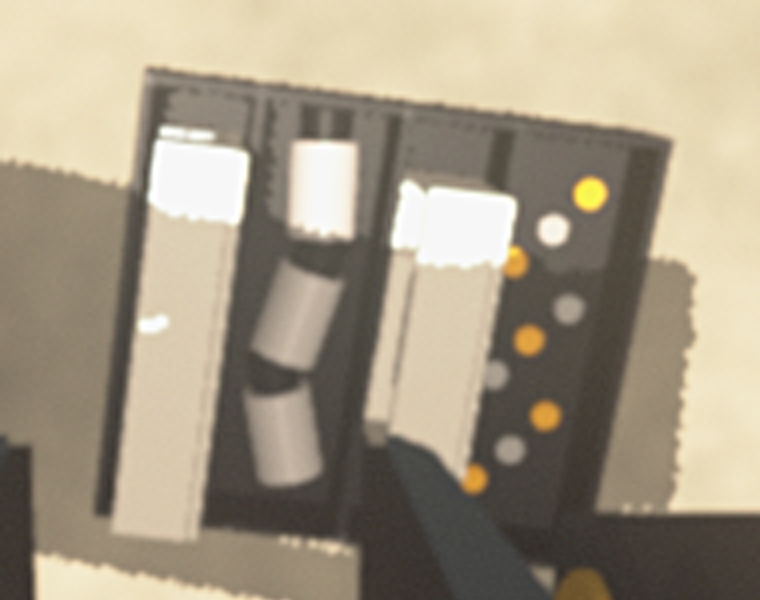

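The zoom shows the cover's top strip with left-edge corners at zoom (152,140) and (112,533) and right lower corner (197,541). It leans with the tray, by about 6° in the picture.

```bash
python3 - <<'E'
from h import *
f=viewer.grab_frame('wrist')
P=[at_z(f,(270+a/4,150+b/4),63)[:2] for a,b in [(152,140),(112,533),(197,541),(240,149)]]
print(np.round(P,1)); d=P[0]-P[1];print(np.hypot(*d),np.degrees(np.arctan2(-d[0],d[1])), np.hypot(*(P[2]-P[1])), np.mean(P,0))
for p in ([493,-285.4,np.radians(-24)],): print([np.round((np.array(proj(f,q))-[270,150])*4).tolist() for q in boxpts(p,(-11,11),(-50,50),3,63)])
q=np.array([(152,140),(112,533),(240,149)])
# height check from scale: implied height giving 100 mm length
for z in (53,58,63,68,73):
    a,b=[at_z(f,(270+u/4,150+v/4),z)[:2] for u,v in q[:2]];print(z,np.hypot(*(a-b)).round(1))
E
```

```text
[[ 502.9 -234.3]
 [ 463.3 -326.6]
 [ 483.5 -335. ]
 [ 522.3 -242.4]]
100.34396564210451 -23.208972298857052 21.90831709439589 [ 492.99726193 -284.57925114]
[[122.0, 459.0], [109.0, 534.0], [161.0, 124.0], [155.0, 143.0], [195.0, 468.0], [195.0, 544.0], [239.0, 134.0], [247.0, 155.0]]
53 103.5
58 101.9
63 100.3
68 98.8
73 97.2
```

Call:
step_arm(
  plan=[0,0,0,0,0,0.108,-0.76,-0.41,3,0,0,0,0,0,4,0,0,0,0,0,4,0,0,0,0,0,3,0,0,0],
)

```text
time_s: 5.97
ee_pos: [491.9, -284.3, 85.4]
ee_rot: [-179.9, -0.0, 66.9]
force: [-0.6, 0.5, -1.1]
gripper_width: 43.9
gripper_force: 0.0
```

Call:
step_arm(
  plan=[0,0,2,0,0,0,0,0,1,0,0,0,0,0,0.39,0,0,0,0,0,0,0,0,0],
)

```text
time_s: 6.3
ee_pos: [493.2, -285.0, 53.9]
ee_rot: [-180.0, -0.0, 66.9]
force: [-0.1, 0.1, 0.3]
gripper_width: 44.1
gripper_force: 0.0
```

Call:
step_arm(
  plan=[0,0,0,0,0,0,0,0,0,0,0,0,0,0,0,0,0,0,0,0,0,0,0,0,0,0,0,0,0,0],
  hand=1.2,
  newtons=20,
)

```text
time_s: 6.72
ee_pos: [493.7, -285.3, 55.2]
ee_rot: [179.9, 0.0, 66.9]
force: [0.3, 0.5, 4.4]
gripper_width: 21.9
gripper_force: 20.0
```

Call:
step_arm(
  plan=[0,0,0,0,0,0,0,0,0,0,0,0,0,0,0,0,0,0],
)

```text
time_s: 6.97
ee_pos: [493.7, -285.3, 55.2]
ee_rot: [179.9, 0.0, 66.9]
force: [-1.1, 0.5, 6.7]
gripper_width: 22.0
gripper_force: 20.0
```

Call:
step_arm(
  plan=[0,0,-1,0,0,0,0,0,-3,0,0,0,0,0,-4,0,0,0,0,0,-4,0,0,0,0,0,-4,0,0,0],
  newtons=25,
)

```text
time_s: 7.38
ee_pos: [492.4, -284.5, 215.9]
ee_rot: [-179.9, -0.0, 66.9]
force: [0.0, -0.0, -1.0]
gripper_width: 21.7
gripper_force: 25.0
```

Call:
step_arm(
  plan=[3.48,-2.18,0,0,0,0,3.48,-2.18,0,0,0,0,3.48,-2.18,0,0,0,0,3.48,-2.18,0,0,0,0,3.48,-2.18,0,0,0,0],
)

```text
time_s: 7.8
ee_pos: [460.1, -80.4, 214.4]
ee_rot: [180.0, -0.0, 66.8]
force: [0.7, 0.2, -0.1]
gripper_width: 21.9
gripper_force: 25.0
```

Call:
step_arm(
  plan=[3.48,-2.18,0,0,0,0,3.48,-2.18,0,0,0,0,3.48,-2.18,0,0,0,0,3.48,-2.18,0,0,0,0,3.48,-2.18,0,0,0,0],
)

```text
time_s: 8.22
ee_pos: [428.3, 122.5, 214.5]
ee_rot: [180.0, -0.0, 66.8]
force: [1.3, 0.7, -0.5]
gripper_width: 21.7
gripper_force: 25.0
```

Call:
step_arm(
  plan=[0,0,0,0,0,0.112,0,0,0,0,0,0.112,0,0,0,0,0,0.112,0,0,0,0,0,0.112,0,0,0,0,0,0.112],
)

```text
time_s: 8.63
ee_pos: [428.9, 121.0, 214.3]
ee_rot: [-180.0, 0.0, 34.5]
force: [0.7, 0.1, -1.1]
gripper_width: 21.6
gripper_force: 25.0
```

Call:
step_arm(
  plan=[0,0,0,0,0,0.112,0,0,0,0,0,0.112,0,0,0,0,0,0.112,0,0,0,0,0,0.112,0,0,0,0,0,0.112],
)

```text
time_s: 9.05
ee_pos: [429.0, 120.7, 214.3]
ee_rot: [-180.0, 0.0, 2.4]
force: [-0.6, -0.2, 0.0]
gripper_width: 21.6
gripper_force: 25.0
```

Call:
step_arm(
  plan=[0,0,0,0,0,0.112,0,0,0,0,0,0,0,0,0,0,0,0],
)

```text
time_s: 9.3
ee_pos: [429.1, 120.7, 214.3]
ee_rot: [-180.0, 0.0, -3.6]
force: [-0.0, 0.6, -0.7]
gripper_width: 22.0
gripper_force: 25.0
```

```bash
python3 - <<'E'
from h import *
np.set_printoptions(precision=1,suppress=True)
s=sensors.state();print(s['ee_pos'],s['ee_rot'],s['qpos'],s['gripper_width'])
f=viewer.grab_frame('wrist'); F={'wrist':f,'top':viewer.grab_frame('top'),'scene':viewer.grab_frame('scene')}
cv2.imwrite('pics/c2.png',np.hstack([f['img'][160:,:400],F['scene']['img'][120:440,240:640]])[:,:,::-1]) if 0 else cv2.imwrite('pics/c2.png',F['scene']['img'][:,:,::-1])
cv2.imwrite('pics/w2.png',f['img'][:,:,::-1])
for t,z in dict(box_seat=42.5,box_clips=29,box_gland=27,box=0).items():
  for n in F: print(t,n,[(np.round(d['location']).tolist(),round(d['score'],2),at_z(F[n],d['location'],z)[:2].round(1).tolist()) for d in viewer.pinpoint(t,F[n])[:3]])
for t in ('cover_face','cover_notch'):
  for n in F: print(t,n,[(np.round(d['location']).tolist(),round(d['score'],2)) for d in viewer.pinpoint(t,F[n])[:3]])
E
```

```text
[429.1 120.7 214.3] [-180.     0.    -3.6] [ 14.2   7.2 106.6   0.   66.2 107.8] 22.004381214455474
box_seat wrist [([141.0, 340.0], 0.73, [315.0, 325.1]), ([164.0, 143.0], 0.62, [519.6, 262.0])]
box_seat top [([176.0, 246.0], 0.71, [523.2, 273.4]), ([192.0, 217.0], 0.68, [582.1, 242.3])]
box_seat scene [([433.0, 352.0], 0.79, [520.4, 267.3]), ([540.0, 299.0], 0.79, [304.4, 324.8])]
box_clips wrist [([168.0, 148.0], 0.88, [515.7, 264.7]), ([150.0, 340.0], 0.7, [307.0, 322.8]), ([565.0, 265.0], 0.66, [369.4, -139.8])]
box_clips top [([181.0, 253.0], 0.64, [510.0, 266.5]), ([151.0, 356.0], 0.55, [306.3, 324.0])]
box_clips scene [([533.0, 308.0], 0.7, [317.1, 325.1]), ([432.0, 352.0], 0.67, [514.0, 263.7])]
box_gland wrist [([171.0, 73.0], 0.92, [583.1, 251.6]), ([151.0, 285.0], 0.77, [373.1, 310.4])]
box_gland top [([187.0, 217.0], 0.57, [583.5, 256.0])]
box_gland scene [([508.0, 322.0], 0.59, [371.9, 312.8]), ([399.0, 230.0], 0.19, [363.9, 45.4])]
box wrist [([186.0, 145.0], 0.92, [519.0, 258.6])]
box top [([187.0, 250.0], 0.72, [519.2, 262.9]), ([158.0, 350.0], 0.63, [313.1, 319.7])]
box scene [([425.0, 354.0], 0.61, [512.8, 252.6]), ([532.0, 312.0], 0.61, [305.9, 325.8])]
cover_face wrist [([339.0, 285.0], 0.91), ([299.0, 199.0], 0.38)]
cover_face top [([494.0, 315.0], 0.56), ([343.0, 222.0], 0.21)]
cover_face scene [([272.0, 132.0], 0.87), ([416.0, 207.0], 0.55)]
cover_notch wrist [([299.0, 197.0], 0.9)]
cover_notch top [([481.0, 337.0], 0.55)]
cover_notch scene [([398.0, 232.0], 0.98), ([295.0, 128.0], 0.65)]
```

View pics/w2.png

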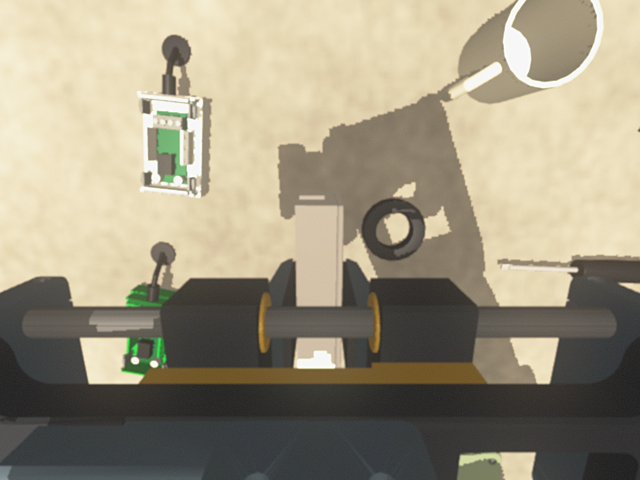

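The wrist view shows the cover hanging straight in the grip, notch end up the picture at (320,205). The white box is at (170,145) with its gland up at (170,85). Next I stand the cover on its edge on the desk.

Call:
step_arm(
  plan=[0,0,4,0,0,0.09,0,0,4,0,0,0,0,0,4,0,0,0,0,0,2.5,0,0,0,0,0,1,0,0,0],
)

```text
time_s: 10.77
ee_pos: [426.6, 120.1, 55.6]
ee_rot: [179.8, 0.4, -8.9]
force: [-1.1, -0.1, -0.6]
gripper_width: 21.9
gripper_force: 25.0
```

Call:
step_arm(
  plan=[0,0,0.4,0,0,0,0,0,0.2,0,0,0,0,0,0,0,0,0],
)

```text
time_s: 11.02
ee_pos: [430.0, 121.0, 53.4]
ee_rot: [-180.0, -0.1, -8.9]
force: [0.2, -0.7, -0.2]
gripper_width: 21.6
gripper_force: 25.0
```

Call:
step_arm(
  plan=[0,0,0.1,0,0,0,0,0,0,0,0,0],
)

```text
time_s: 11.18
ee_pos: [430.2, 121.0, 53.0]
ee_rot: [-179.9, -0.1, -8.9]
force: [-0.5, 0.3, -0.9]
gripper_width: 21.6
gripper_force: 25.0
```

Call:
step_arm(
  plan=[0,0,0.05,0,0,0,0,0,0,0,0,0],
)

```text
time_s: 11.35
ee_pos: [429.9, 121.0, 52.2]
ee_rot: [-180.0, -0.1, -8.9]
force: [0.5, 0.6, 1.6]
gripper_width: 21.8
gripper_force: 25.0
```

Call:
step_arm(
  plan=[0,0,0,0,0,0,0,0,0,0,0,0,0,0,0,0,0,0,0,0,0,0,0,0],
  hand=4.6,
)

```text
time_s: 11.68
ee_pos: [429.4, 120.8, 51.6]
ee_rot: [-180.0, -0.0, -8.9]
force: [0.3, -0.6, 0.2]
gripper_width: 44.3
gripper_force: 0.0
```

Call:
step_arm(
  plan=[0,0,-2,0,0,0,0,0,-3,0,0,0,0,0,-4,0,0,0,0,0,-3,0,0,0,0,0,0,0,0,0],
)

```text
time_s: 12.1
ee_pos: [433.2, 121.8, 177.3]
ee_rot: [-179.7, -0.7, -8.9]
force: [0.6, -0.6, 0.1]
gripper_width: 46.0
gripper_force: 0.0
```

```bash
python3 - <<'E'
from h import *
np.set_printoptions(precision=1,suppress=True)
s=sensors.state();print(s['ee_pos'],s['ee_rot'])
f=viewer.grab_frame('wrist');cv2.imwrite('pics/w3.png',f['img'][:,:,::-1])
for t,z in dict(cover_face=30,cover_notch=30,box_seat=42.5,box_gland=27,box_clips=29).items():
    print(t,[(np.round(d['location']).tolist(),round(d['score'],2),at_z(f,d['location'],z)[:2].round().tolist()) for d in viewer.pinpoint(t,f)[:3]])
print([np.round(proj(f,q)).tolist() for q in boxpts([430,121,np.radians(-98.9)],(-11,11),(-50,50),0,60)])
E
```

```text
[433.2 121.8 177.3] [-179.7   -0.7   -8.9]
cover_face [([332.0, 240.0], 0.97, [427.0, 112.0])]
cover_notch [([310.0, 186.0], 0.58, [480.0, 125.0])]
box_seat [([142.0, 167.0], 0.61, [519.0, 263.0])]
box_gland [([143.0, 89.0], 0.79, [582.0, 252.0])]
box_clips [([150.0, 168.0], 0.83, [517.0, 263.0]), ([321.0, 229.0], 0.15, [439.0, 121.0])]
[[312.0, 278.0], [310.0, 301.0], [311.0, 182.0], [309.0, 187.0], [332.0, 278.0], [335.0, 301.0], [333.0, 182.0], [336.0, 187.0]]
```

View pics/w3.png

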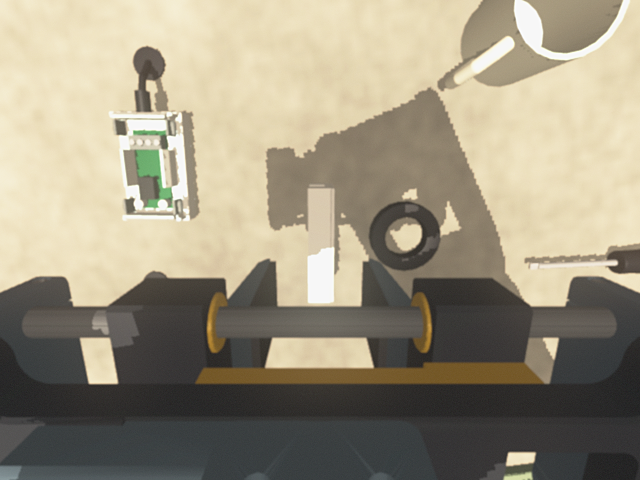

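The wrist view shows the cover standing on its edge at (320,245), with the tape to its right at (405,235) and the box at (150,165). Next I close the fingers and tip the cover from its face side so that it falls open rim down.

Call:
step_arm(
  plan=[0,2,0,0,0,0,0,1.7,0,0,0,0,0,0,0,0,0,0,0,0,0,0,0,0,0,0,3,0,0,0],
  hand=0,
)

```text
time_s: 12.82
ee_pos: [427.8, 85.3, 144.8]
ee_rot: [-179.8, -0.6, -8.9]
force: [1.6, 0.6, 0.0]
gripper_width: 15.8
gripper_force: 0.0
```

Call:
step_arm(
  plan=[0,0,4,0,0,0,0,0,2.5,0,0,0,0,0,1.2,0,0,0,0,0,0,0,0,0],
)

```text
time_s: 13.15
ee_pos: [421.3, 84.5, 61.5]
ee_rot: [179.9, 0.4, -8.9]
force: [-0.9, -0.1, 0.5]
gripper_width: 0.8
gripper_force: 0.0
```

Call:
step_arm(
  plan=[0,-0.5,0,0,0,0,0,-0.5,0,0,0,0,0,-0.5,0,0,0,0,0,-0.4,0,0,0,0,0,-0.4,0,0,0,0],
)

```text
time_s: 13.57
ee_pos: [427.9, 107.8, 65.4]
ee_rot: [-179.9, -0.1, -8.9]
force: [-0.8, -0.7, -0.6]
gripper_width: 0.6
gripper_force: 0.1
```

Call:
step_arm(
  plan=[0,-0.4,0,0,0,0,0,-0.4,0,0,0,0,0,-0.4,0,0,0,0,0,-0.4,0,0,0,0,0,-0.4,0,0,0,0],
)

```text
time_s: 13.98
ee_pos: [430.3, 127.1, 64.6]
ee_rot: [-180.0, -0.0, -8.9]
force: [-0.0, 0.3, 0.1]
gripper_width: 0.6
gripper_force: 0.0
```

Call:
step_arm(
  plan=[0,-0.5,0,0,0,0,0,-0.5,0,0,0,0,0,0,-2,0,0,0,0,0,-4,0,0,0,0,0,-4,0,0,0],
)

```text
time_s: 14.4
ee_pos: [430.7, 136.6, 164.7]
ee_rot: [179.9, 0.2, -8.9]
force: [1.6, 0.9, 0.4]
gripper_width: 0.6
gripper_force: 0.0
```

Call:
step_arm(
  plan=[-3,0,-2,0,0,0,-3,0,0,0,0,0,0,0,0,0,0,0,0,0,0,0,0,0],
  hand=9,
)

```text
time_s: 14.73
ee_pos: [371.6, 146.1, 184.9]
ee_rot: [-180.0, -0.1, -8.8]
force: [-0.2, -0.3, -0.1]
gripper_width: 24.2
gripper_force: 0.0
```

```bash
python3 - <<'E'
from h import *
np.set_printoptions(precision=1,suppress=True)
s=sensors.state();print(s['ee_pos'],s['ee_rot'])
f=viewer.grab_frame('wrist');cv2.imwrite('pics/w4.png',f['img'][:,:,::-1])
for t,z in dict(cover_face=22,cover_notch=0,box_seat=42.5,box_gland=27,box_clips=29,cover_a=22).items():
    print(t,[(np.round(d['location']).tolist(),round(d['score'],2),at_z(f,d['location'],z)[:2].round().tolist()) for d in viewer.pinpoint(t,f)[:5]])
E
```

```text
[371.6 146.1 184.9] [-180.    -0.1   -8.8]
cover_face [([289.0, 163.0], 0.74, [439.0, 165.0]), ([254.0, 108.0], 0.67, [491.0, 188.0]), ([322.0, 165.0], 0.52, [432.0, 135.0])]
cover_notch [([292.0, 113.0], 0.94, [484.0, 156.0])]
box_seat [([152.0, 84.0], 0.87, [519.0, 264.0]), ([324.0, 109.0], 0.22, [478.0, 127.0])]
box_gland [([150.0, 4.0], 0.92, [582.0, 255.0]), ([158.0, 255.0], 0.65, [372.0, 307.0])]
box_clips [([160.0, 91.0], 0.91, [516.0, 264.0]), ([159.0, 315.0], 0.7, [310.0, 323.0]), ([321.0, 223.0], 0.19, [380.0, 144.0])]
cover_a [([322.0, 221.0], 0.92, [380.0, 143.0]), ([325.0, 109.0], 0.72, [480.0, 125.0]), ([260.0, 221.0], 0.71, [389.0, 202.0]), ([324.0, 164.0], 0.69, [433.0, 133.0]), ([293.0, 112.0], 0.65, [483.0, 154.0])]
```

View pics/w4.png

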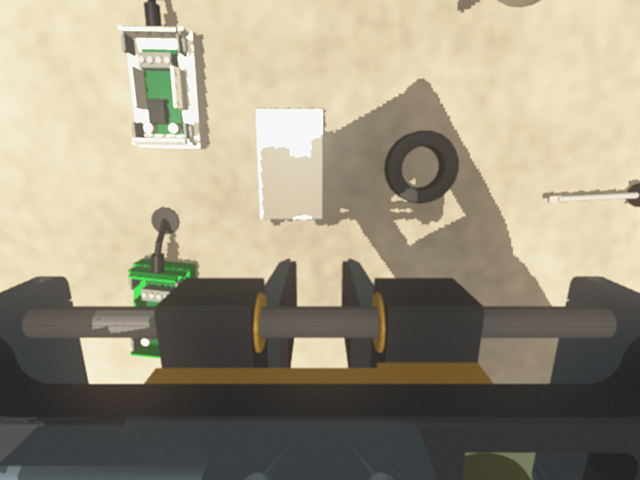

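The wrist view shows the cover lying flat, face up: corners (256,108), (323,108), (323,219), (262,219), notch end up the picture. Nothing else has been disturbed. Next I fit outlines to the cover and box.

```bash
cat >> h.py <<'E'
def hullpts_fit(f,mask,p0,ptsfn):
    m0=cv2.convexHull(cv2.findNonZero(mask)); M=np.zeros_like(mask); cv2.fillConvexPoly(M,m0,1)
    def cost(p):
        h=cv2.convexHull(np.array([proj(f,P) for P in ptsfn(p)],np.float32)); m=np.zeros_like(M); cv2.fillConvexPoly(m,np.round(h*8).astype(np.int32),1,shift=3)
        return 1-(m&M).sum()/(m|M).sum()
    b=None
    for a in (-.07,0,.07):
        q=np.array([p0[0],p0[1],p0[2]+a]); r=minimize(cost,q,method='Nelder-Mead',options=dict(initial_simplex=[q,q+[6,0,0],q+[0,6,0],q+[0,0,.08]],maxiter=150))
        if b is None or r.fun<b.fun:b=r
    return b.x[:2].round(1),np.degrees(b.x[2]).round(2),b.fun.round(3)
boxp=lambda p: boxpts(p,(-49,49),(-29,29),0,20)+boxpts(p,(-46.4,46.4),(-26.4,26.4),20,33.5)+boxpts(p,(-43.4,43.4),(-23.4,23.4),33.5,39.5)
flatp=lambda p: boxpts(p,(-50,50),(-30,30),0,22)
E
python3 - <<'E'
from h import *
s=sensors.state();print(np.round(s['ee_pos'],1),np.round(s['ee_rot'],1),s['gripper_width'])
f=viewer.grab_frame('wrist');im=f['img'];hsv=cv2.cvtColor(im,cv2.COLOR_RGB2HSV)
print(hsv[130,285],hsv[190,285],hsv[90,230],hsv[190,240],hsv[240,230],hsv[140,340],hsv[190,330], hsv[50,130],hsv[145,180])
for st in (35,45,55):
    m=((hsv[...,1]<st)&(hsv[...,2]>120)).astype(np.uint8)
    r=m.copy();r[:,:245]=0;r[:,335:]=0;r[:95]=0;r[228:]=0
    b,q=blob(r,(290,163));print(st,q,hullpts_fit(f,b,[435,164.5,-.16],flatp))
    r=m.copy();r[:,:112]=0;r[:,212:]=0;r[:15]=0;r[160:]=0
    print('box',cv2.boundingRect(cv2.findNonZero(r)),hullpts_fit(f,cv2.morphologyEx(r,cv2.MORPH_OPEN,np.ones((2,2))),[517,262,-.16],boxp))
E
```

```text
[373.1 145.8 184.1] [180.    0.   -8.9] 52.332202943500604
[  0   0 247] [ 20  45 220] [ 22  52 231] [ 21  56 225] [ 21  58 226] [ 20  50 148] [ 18  56 140] [21 43 96] [ 20  40 235]
35 [ 254  110   69  111 2910] (array([436.6, 165.8]), np.float64(-9.19), np.float64(0.35))
box (116, 26, 84, 125) (array([517.4, 264.8]), np.float64(-9.47), np.float64(0.082))
45 [ 254  109   69  112 4738] (array([437.7, 165.6]), np.float64(-8.98), np.float64(0.173))
box (112, 19, 91, 139) (array([518.7, 270.4]), np.float64(-9.79), np.float64(0.062))
55 [  245    95    90   127 10251] (array([447.6, 157.9]), np.float64(-9.23), np.float64(0.311))
box (112, 15, 100, 145) (array([525.2, 267. ]), np.float64(-14.08), np.float64(0.304))
```

```bash
python3 - <<'E'
from h import *
f=viewer.grab_frame('wrist');im=f['img']
import pickle;pickle.dump({k:v for k,v in f.items()},open('f5.pkl','wb'))
z=lambda a:cv2.resize(a,None,fx=4,fy=4,interpolation=cv2.INTER_CUBIC)
cv2.imwrite('pics/z5.png',np.hstack([z(im[15:160,110:210]),z(im[95:240,245:340])])[:,:,::-1])
E
```

View pics/z5.png

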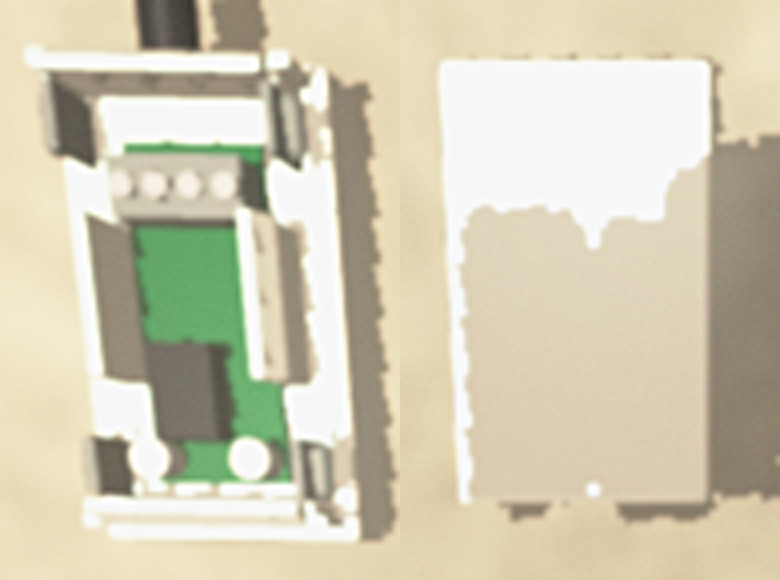

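The left panel shows the box: collar-top corners at (30,52), (288,55), (300,508), (85,515), gland at the top. The right panel shows the cover face corners at (440,62), (712,60), (709,500), (463,500).

```bash
python3 - <<'E'
from h import *
import pickle;f=pickle.load(open('f5.pkl','rb'))
def rep(n,pts,off,z):
    P=np.array([at_z(f,(off[0]+a/4,off[1]+b/4),z)[:2] for a,b in pts]); TL,TR,BR,BL=P
    ang=lambda d:np.degrees(np.arctan2(d[1],d[0])).round(1)
    print(n,P.mean(0).round(1),'len',[np.hypot(*d).round(1) for d in(TL-BL,TR-BR,TL-TR,BL-BR)],'yaw',ang(TL-BL),ang(TR-BR),ang(TL-TR)-90,ang(BL-BR)-90)
rep('cover',[(440,62),(712,60),(709,500),(463,500)],(145,95),22)
rep('boxtop',[(30,52),(288,55),(300,508),(85,515)],(110,15),39.5)
for z in (12,22,32): rep(z,[(440,62),(712,60),(709,500),(463,500)],(145,95),z)
for p,fn,o in(([517.5,263.5,np.radians(-9.3)],boxp,(110,15)),):
    q=np.array([proj(f,P) for P in fn(p)]);print(((q-o)*4).round().tolist())
E
```

```text
cover [436.1 163.9] len [np.float64(99.3), np.float64(99.8), np.float64(60.7), np.float64(59.5)] yaw -8.5 -9.1 -8.5 -8.900000000000006
boxtop [517.5 262.8] len [np.float64(88.6), np.float64(86.8), np.float64(51.4), np.float64(46.6)] yaw -10.0 -13.1 -9.5 -7.099999999999994
12 [435.9 164.8] len [np.float64(102.5), np.float64(102.9), np.float64(62.6), np.float64(61.4)] yaw -8.5 -9.1 -8.5 -8.900000000000006
22 [436.1 163.9] len [np.float64(99.3), np.float64(99.8), np.float64(60.7), np.float64(59.5)] yaw -8.5 -9.1 -8.5 -8.900000000000006
32 [436.4 163. ] len [np.float64(96.2), np.float64(96.6), np.float64(58.8), np.float64(57.7)] yaw -8.5 -9.1 -8.5 -8.900000000000006
[[392.0, 540.0], [364.0, 539.0], [155.0, 538.0], [113.0, 537.0], [359.0, 92.0], [326.0, 61.0], [103.0, 90.0], [53.0, 59.0], [352.0, 527.0], [330.0, 526.0], [123.0, 526.0], [91.0, 524.0], [315.0, 74.0], [290.0, 51.0], [67.0, 72.0], [30.0, 49.0], [316.0, 512.0], [305.0, 511.0], [103.0, 510.0], [88.0, 509.0], [277.0, 68.0], [265.0, 57.0], [47.0, 66.0], [30.0, 55.0]]
```

Call:
step_arm(
  plan=[3,-1.4,0,0,0,0,2.94,-1.37,0,0,0,0,0,0,4,0,0,0,0,0,4,0,0,0,0,0,4,0,0,0],
)

```text
time_s: 15.6
ee_pos: [436.7, 164.3, 63.4]
ee_rot: [-179.9, -0.1, -8.9]
force: [0.2, -0.8, -0.9]
gripper_width: 89.8
gripper_force: 0.0
```

Call:
step_arm(
  plan=[0,0,2.5,0,0,0,0,0,1.2,0,0,0,0,0,0.6,0,0,0,0,0,0,0,0,0,0,0,0,0,0,0],
)

```text
time_s: 16.02
ee_pos: [436.2, 164.2, 21.9]
ee_rot: [-180.0, -0.0, -8.9]
force: [-0.8, 0.3, -0.1]
gripper_width: 90.0
gripper_force: 0.0
```

Call:
step_arm(
  plan=[0,0,0.4,0,0,0,0,0,0,0,0,0],
)

```text
time_s: 16.18
ee_pos: [436.2, 164.3, 18.2]
ee_rot: [-179.9, -0.1, -8.9]
force: [-0.3, 1.0, 0.4]
gripper_width: 89.8
gripper_force: 0.0
```

Call:
step_arm(
  plan=[0,0,0,0,0,0,0,0,0,0,0,0,0,0,0,0,0,0,0,0,0,0,0,0,0,0,0,0,0,0],
  hand=5.0,
  newtons=20,
)

```text
time_s: 16.6
ee_pos: [435.6, 164.1, 17.7]
ee_rot: [-180.0, -0.0, -8.9]
force: [0.1, 0.3, 2.2]
gripper_width: 59.7
gripper_force: 20.4
```

Call:
step_arm(
  plan=[0,0,0,0,0,0,0,0,0,0,0,0,0,0,0,0,0,0],
)

```text
time_s: 16.85
ee_pos: [435.6, 164.1, 17.7]
ee_rot: [-180.0, -0.0, -8.9]
force: [-1.4, 0.3, 2.5]
gripper_width: 59.9
gripper_force: 20.0
```

Call:
step_arm(
  plan=[0,0,-2,0,0,0,0,0,-4,0,0,0,0,0,-4,0,0,0,0,0,-2,0,0,0,0,0,0,0,0,0],
)

```text
time_s: 17.27
ee_pos: [438.5, 165.1, 142.0]
ee_rot: [-179.7, -0.5, -8.9]
force: [0.6, 0.9, -0.6]
gripper_width: 59.8
gripper_force: 20.0
```

```bash
python3 - <<'E'
from h import *
s=sensors.state();print(np.round(s['ee_pos'],1),np.round(s['ee_rot'],1),s['gripper_width'],np.round(s['qpos'],1))
f=viewer.grab_frame('wrist')
import pickle;pickle.dump(f,open('f6.pkl','wb'))
cv2.imwrite('pics/w6.png',f['img'][:,:,::-1])
for t,z in dict(box_seat=42.5,box_gland=27,box_clips=29,cover_face=140,cover_notch=118).items():
    print(t,[(np.round(d['location']).tolist(),round(d['score'],2),at_z(f,d['location'],z)[:2].round().tolist()) for d in viewer.pinpoint(t,f)[:3]])
E
```

```text
[438.5 165.1 142. ] [-179.7   -0.5   -8.9] 59.82814115327681 [ 19.2  13.  110.9   0.   55.5 118.1]
box_seat [([171.0, 168.0], 0.9, [518.0, 267.0]), ([385.0, 206.0], 0.2, [464.0, 111.0])]
box_gland [([173.0, 79.0], 0.96, [581.0, 255.0])]
box_clips [([184.0, 169.0], 0.66, [516.0, 263.0])]
cover_face [([320.0, 304.0], 0.6, [435.0, 166.0])]
cover_notch []
```

View pics/w6.png

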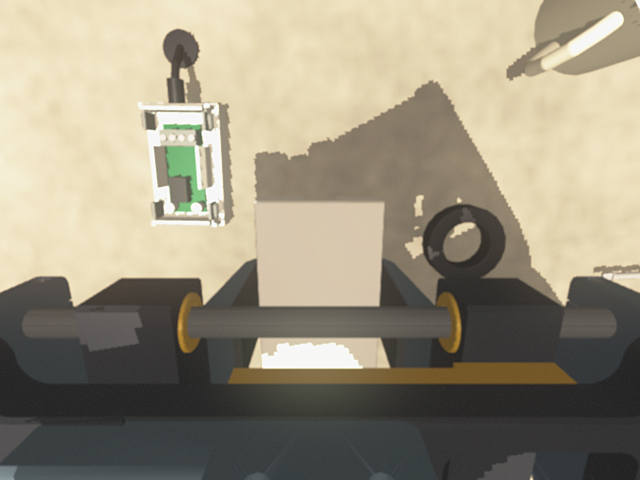

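The wrist view shows the cover held square and level, its far edge at row 201 and columns 257–384. The box is at (140–226,103–225).

```bash
python3 - <<'E'
from h import *
import pickle;f=pickle.load(open('f6.pkl','rb'));im=f['img'];hsv=cv2.cvtColor(im,cv2.COLOR_RGB2HSV)
for st in (25,30,35,40):
    r=((hsv[...,1]<st)&(hsv[...,2]>120)).astype(np.uint8)
    r[:,:132]=0;r[:,232:]=0;r[:95]=0;r[235:]=0
    r=cv2.morphologyEx(r,cv2.MORPH_OPEN,np.ones((2,2)))
    n,l,S,c=cv2.connectedComponentsWithStats(r)
    for i in range(1,n):
        if S[i,4]<25:r[l==i]=0
    print(st,cv2.boundingRect(cv2.findNonZero(r)),hullpts_fit(f,r,[517,264,-.16],boxp))
s=sensors.state();T=R.from_euler('xyz',[-179.7,-.5,-8.9],degrees=True).as_matrix();t=np.array([438.5,165.1,142.])
# far edge row at centre
col=cv2.GaussianBlur(cv2.cvtColor(im,cv2.COLOR_RGB2GRAY),(1,3),0)[190:212,300:340].astype(float).mean(1);print(np.diff(col).round(0))
for v in (200.5,201.5):
    P=at_z(f,(320.5,v),146.3);print('edge in tool',(T.T@(P-t)).round(1))
e=[at_z(f,(u,202),146.3) for u in (257,384)];d=e[1]-e[0];print('edge yaw',np.degrees(np.arctan2(d[1],d[0]))+90,np.hypot(*d[:2]))
E
```

```text
25 (139, 103, 87, 125) (array([516.8, 264.5]), np.float64(-9.98), np.float64(0.076))
30 (139, 103, 87, 125) (array([516.8, 264.6]), np.float64(-9.91), np.float64(0.076))
35 (138, 103, 88, 126) (array([516.8, 264.7]), np.float64(-9.48), np.float64(0.071))
40 (138, 103, 88, 126) (array([517. , 267.5]), np.float64(-9.93), np.float64(0.049))
[-0. -0. -0.  0.  0.  0.  0.  0.  4. 10. 16. 18. 14.  8.  3.  0. -0. -0.
  0.  0.  0.]
edge in tool [51.1 -0.3 -3.9]
edge in tool [50.6 -0.3 -3.9]
edge yaw -8.815518811841471 58.17232060338283
```

Call:
step_arm(
  plan=[1.6,-2.79,0,0,0,0,1.6,-2.79,0,0,0,0,1.6,-2.79,0,0,0,0,1.6,-2.79,0,0,0,0,0,0,4,0,0,0.012],
)

```text
time_s: 17.98
ee_pos: [525.6, 271.6, 102.8]
ee_rot: [-179.2, -1.0, -9.5]
force: [3.6, -0.1, -1.0]
gripper_width: 59.9
gripper_force: 20.0
```

Call:
step_arm(
  plan=[0,0,0,0,0,0,0,0,0,0,0,0,0,0,0,0,0,0],
)

```text
time_s: 18.23
ee_pos: [515.6, 264.0, 97.3]
ee_rot: [179.9, 0.1, -9.6]
force: [0.5, -0.1, -0.6]
gripper_width: 60.1
gripper_force: 20.0
```

```bash
python3 - <<'E'
from h import *
s=sensors.state();print(np.round(s['ee_pos'],1),np.round(s['ee_rot'],1),np.round(s['qpos'],1))
for n in ('wrist','top','scene'):
    f=viewer.grab_frame(n)
    for t,z in dict(box_gland=27,box_clips=29,box_seat=42.5,cover_face=s['ee_pos'][2]+4.3,cover_notch=s['ee_pos'][2]-17.7).items():
        print(n,t,[(np.round(d['location']).tolist(),round(d['score'],2),at_z(f,d['location'],z)[:2].round().tolist()) for d in viewer.pinpoint(t,f)[:2]])
    cv2.imwrite(f'pics/{n}7.png',f['img'][:,:,::-1])
E
```

```text
[515.6 264.   97.3] [ 1.799e+02  1.000e-01 -9.600e+00] [ 26.   25.1  99.5  -0.   55.5 125.6]
wrist box_gland [([319.0, 162.0], 0.95, [581.0, 254.0])]
wrist box_clips []
wrist box_seat []
wrist cover_face [([319.0, 304.0], 0.82, [516.0, 265.0]), ([376.0, 292.0], 0.52, [517.0, 236.0])]
wrist cover_notch [([320.0, 198.0], 0.65, [565.0, 256.0])]
top box_gland [([188.0, 218.0], 0.61, [582.0, 254.0]), ([160.0, 322.0], 0.6, [373.0, 308.0])]
top box_clips [([152.0, 354.0], 0.8, [309.0, 322.0]), ([160.0, 218.0], 0.29, [583.0, 310.0])]
top box_seat []
top cover_face [([176.0, 248.0], 0.64, [513.0, 256.0]), ([493.0, 315.0], 0.57, [376.0, -333.0])]
top cover_notch [([482.0, 337.0], 0.97, [335.0, -318.0]), ([182.0, 223.0], 0.75, [563.0, 252.0])]
scene box_gland [([507.0, 321.0], 0.96, [373.0, 310.0]), ([402.0, 374.0], 0.62, [580.0, 256.0])]
scene box_clips [([535.0, 307.0], 0.96, [314.0, 326.0]), ([281.0, 263.0], 0.74, [591.0, -45.0])]
scene box_seat [([538.0, 299.0], 0.97, [305.0, 322.0]), ([434.0, 349.0], 0.93, [514.0, 265.0])]
scene cover_face [([272.0, 130.0], 0.91, [419.0, -288.0]), ([442.0, 331.0], 0.61, [511.0, 265.0])]
scene cover_notch [([411.0, 355.0], 0.89, [568.0, 256.0]), ([294.0, 131.0], 0.57, [372.0, -275.0])]
```

Call:
step_arm(
  plan=[0.1,-0.06,1.5,0,0,0,0,0,1.2,0,0,0,0,0,0.8,0,0,0,0,0,0,0,0,0],
)

```text
time_s: 19.47
ee_pos: [515.9, 264.3, 60.8]
ee_rot: [179.9, 0.2, -9.6]
force: [-0.0, 0.3, -1.2]
gripper_width: 59.8
gripper_force: 20.0
```

Call:
step_arm(
  plan=[0,0,0.3,0,0,0,0,0,0.3,0,0,0,0,0,0,0,0,0],
)

```text
time_s: 19.72
ee_pos: [517.1, 264.9, 56.5]
ee_rot: [-180.0, -0.0, -9.6]
force: [-0.9, 0.5, -0.4]
gripper_width: 59.8
gripper_force: 20.0
```

Call:
step_arm(
  plan=[0,0,0.2,0,0,0,0,0,0.2,0,0,0,0,0,0,0,0,0],
)

```text
time_s: 19.97
ee_pos: [517.0, 264.8, 52.4]
ee_rot: [180.0, 0.0, -9.6]
force: [-0.4, -0.4, -0.0]
gripper_width: 60.0
gripper_force: 20.0
```

No contact force yet, so the lead-in is clear. I'll keep lowering.

Call:
step_arm(
  plan=[0,0,0.2,0,0,0,0,0,0.2,0,0,0,0,0,0,0,0,0],
)

```text
time_s: 20.22
ee_pos: [516.9, 264.6, 48.2]
ee_rot: [180.0, 0.0, -9.6]
force: [-0.8, -1.6, -1.2]
gripper_width: 60.1
gripper_force: 20.0
```

Call:
step_arm(
  plan=[0,0,0.15,0,0,0,0,0,0,0,0,0],
)

```text
time_s: 20.38
ee_pos: [516.9, 264.1, 46.9]
ee_rot: [179.9, 0.0, -9.6]
force: [-0.4, -4.4, 0.5]
gripper_width: 59.8
gripper_force: 20.0
```

Call:
step_arm(
  plan=[0,0,0.1,0,0,0,0,0,0,0,0,0],
)

```text
time_s: 20.55
ee_pos: [516.9, 264.1, 46.6]
ee_rot: [179.9, 0.0, -9.6]
force: [-1.1, -4.4, 5.3]
gripper_width: 60.0
gripper_force: 20.0
```

It has stopped level on the clip noses, at TCP z 46.6 as expected. I'll release, lift and close the fingers to press.

Call:
step_arm(
  plan=[0,0,0,0,0,0,0,0,0,0,0,0,0,0,0,0,0,0,0,0,-2,0,0,0,0,0,-2.5,0,0,0],
  hand=8.0,
)

```text
time_s: 20.97
ee_pos: [515.6, 264.6, 89.4]
ee_rot: [179.9, 0.3, -9.6]
force: [-0.0, 0.1, -0.3]
gripper_width: 79.9
gripper_force: 0.0
```

Call:
step_arm(
  plan=[0,0,0,0,0,0,0,0,0,0,0,0,0,0,0,0,0,0,0,0,0,0,0,0,0,0,0,0,0,0],
  hand=0,
)

```text
time_s: 21.38
ee_pos: [516.4, 264.6, 89.9]
ee_rot: [179.9, 0.1, -9.6]
force: [-0.4, -0.4, 0.2]
gripper_width: 49.4
gripper_force: 0.0
```

Call:
step_arm(
  plan=[0,0,0,0,0,0,0,0,0,0,0,0,0,0,0,0,0,0,0,0,0,0,0,0],
)

```text
time_s: 21.72
ee_pos: [517.0, 264.8, 90.9]
ee_rot: [180.0, 0.0, -9.6]
force: [0.2, -0.7, -1.4]
gripper_width: 22.7
gripper_force: 0.0
```

```bash
python3 - <<'E'
from h import *
s=sensors.state();print(np.round(s['ee_pos'],1),s['gripper_width'])
f=viewer.grab_frame('wrist')
for t,z in dict(box_gland=27,cover_face=51,cover_notch=29,cover_a=51).items():
    print(t,[(np.round(d['location']).tolist(),round(d['score'],2),at_z(f,d['location'],z)[:2].round().tolist()) for d in viewer.pinpoint(t,f)[:4]])
E
```

```text
[517.  264.8  90.9] 22.7088029431663
box_gland [([322.0, 162.0], 0.8, [583.0, 253.0])]
cover_face [([320.0, 272.0], 0.75, [518.0, 265.0]), ([374.0, 192.0], 0.35, [561.0, 226.0])]
cover_notch [([322.0, 191.0], 0.72, [565.0, 256.0])]
cover_a [([364.0, 264.0], 0.97, [518.0, 237.0]), ([266.0, 190.0], 0.87, [573.0, 288.0]), ([374.0, 193.0], 0.67, [561.0, 226.0])]
```

Call:
step_arm(
  plan=[0,0,0,0,0,0,0,0,0,0,0,0,0,0,1,0,0,0,0,0,1.3,0,0,0,0,0,0,0,0,0],
)

```text
time_s: 22.38
ee_pos: [515.9, 264.2, 65.7]
ee_rot: [179.9, 0.2, -9.6]
force: [1.0, 0.5, -1.0]
gripper_width: 0.5
gripper_force: 0.0
```

Call:
step_arm(
  plan=[0,0,0.2,0,0,0,0,0,0.2,0,0,0,0,0,0,0,0,0],
)

```text
time_s: 22.63
ee_pos: [517.3, 265.2, 65.2]
ee_rot: [-179.9, -0.0, -9.6]
force: [-2.0, -0.6, 5.3]
gripper_width: 0.5
gripper_force: 2.3
```

Call:
step_arm(
  plan=[0,0,0.2,0,0,0,0,0,0,0,0,0],
)

```text
time_s: 22.8
ee_pos: [518.1, 266.1, 64.2]
ee_rot: [-179.8, -0.1, -9.6]
force: [-1.5, 3.0, 9.3]
gripper_width: 0.1
gripper_force: 4.2
```

Call:
step_arm(
  plan=[0,0,0.2,0,0,0,0,0,0,0,0,0],
)

```text
time_s: 22.97
ee_pos: [518.2, 265.8, 61.6]
ee_rot: [-179.8, -0.2, -9.6]
force: [-0.4, 0.3, 7.1]
gripper_width: 0.3
gripper_force: 3.3
```

Call:
step_arm(
  plan=[0,0,0.2,0,0,0,0,0,0,0,0,0],
)

```text
time_s: 23.13
ee_pos: [518.2, 264.8, 60.5]
ee_rot: [-180.0, -0.2, -9.5]
force: [-1.1, -2.6, 11.0]
gripper_width: 0.8
gripper_force: 5.8
```

Call:
step_arm(
  plan=[0,0,0.2,0,0,0,0,0,0,0,0,0],
)

```text
time_s: 23.3
ee_pos: [517.4, 264.6, 56.8]
ee_rot: [-180.0, -0.1, -9.6]
force: [0.2, -3.0, 10.2]
gripper_width: 0.5
gripper_force: 6.2
```

Call:
step_arm(
  plan=[0,0,0.2,0,0,0,0,0,0,0,0,0],
)

```text
time_s: 23.47
ee_pos: [517.4, 264.6, 56.7]
ee_rot: [-180.0, -0.1, -9.6]
force: [-3.1, -3.0, 17.7]
gripper_width: 0.4
gripper_force: 9.0
```

Centre pressed home: TCP 56.7, with 56.5 expected at home. Next, each edge.

Call:
step_arm(
  plan=[0,0,-1.2,0,0,0,0,2.2,0,0,0,0,0,0,0.6,0,0,0,0,0,0.6,0,0,0,0,0,0,0,0,0],
)

```text
time_s: 23.88
ee_pos: [513.5, 242.4, 56.5]
ee_rot: [179.9, -0.0, -9.6]
force: [-5.5, -5.8, 23.2]
gripper_width: 0.3
gripper_force: 11.9
```

Call:
step_arm(
  plan=[0,0,-1.2,0,0,0,0,-4.0,0,0,0,0,0,-0.4,0.6,0,0,0,0,0,0.6,0,0,0,0,0,0,0,0,0],
)

```text
time_s: 24.3
ee_pos: [522.5, 290.3, 56.5]
ee_rot: [-179.6, -0.2, -9.6]
force: [-2.4, 6.8, 17.5]
gripper_width: 0.5
gripper_force: 8.4
```

Call:
step_arm(
  plan=[0,0,-1.2,0,0,0,3.5,2.2,0,0,0,0,0,0,0.6,0,0,0,0,0,0.6,0,0,0,0,0,0,0,0,0],
)

```text
time_s: 24.72
ee_pos: [554.0, 257.7, 56.7]
ee_rot: [180.0, -0.3, -9.5]
force: [2.0, -8.7, 20.7]
gripper_width: 0.3
gripper_force: 10.3
```

Call:
step_arm(
  plan=[0,0,-1.2,0,0,0,-3.5,0,0,0,0,0,-3.5,0,0.6,0,0,0,0,0,0.6,0,0,0,0,0,0,0,0,0],
)

```text
time_s: 25.13
ee_pos: [474.6, 270.5, 56.5]
ee_rot: [179.8, 0.8, -9.6]
force: [-22.6, -0.9, 39.1]
gripper_width: 0.0
gripper_force: 19.4
```

Call:
step_arm(
  plan=[0,0,-1,0,0,0,0,0,-3,0,0,0,0,0,-4,0,0,0,-3,0,-3,0,0,0,-3,0,0,0,0,0],
)

```text
time_s: 25.55
ee_pos: [426.6, 282.5, 167.7]
ee_rot: [-179.6, -0.4, -9.7]
force: [0.5, 1.0, -0.5]
gripper_width: 0.4
gripper_force: 0.0
```

Call:
step_arm(
  plan=[0,0,0,0,0,0,0,0,0,0,0,0,0,0,0,0,0,0],
)

```text
time_s: 25.8
ee_pos: [423.5, 280.4, 162.2]
ee_rot: [179.9, 0.1, -9.5]
force: [0.1, 1.1, -0.6]
gripper_width: 0.8
gripper_force: 0.0
```

```bash
python3 - <<'E'
from h import *
s=sensors.state();print(np.round(s['ee_pos'],1),np.round(s['force'],1))
f=viewer.grab_frame('wrist');g=viewer.grab_frame('scene')
for t,z in dict(cover_face=42.5,cover_notch=20.5,box_gland=27,cover_a=42.5).items():
  for h in (f,g): print(t,[(np.round(d['location']).tolist(),round(d['score'],2),at_z(h,d['location'],z)[:2].round().tolist()) for d in viewer.pinpoint(t,h)[:4]])
print((np.array([proj(f,P) for P in boxpts([517,264.6,np.radians(-9.6)],(-50,50),(-30,30),20.5,42.5)])).round().tolist())
z=lambda a,k:cv2.resize(a,None,fx=k,fy=k,interpolation=cv2.INTER_CUBIC)
a=z(f['img'][40:240,240:400],2.5);b=z(g['img'][300:420,360:480],4)
H=500;c=np.zeros((H,a.shape[1]+b.shape[1],3),np.uint8);c[:a.shape[0],:a.shape[1]]=a;c[:b.shape[0],a.shape[1]:]=b
cv2.imwrite('pics/f9.png',c[:,:790,::-1])
E
```

```text
[423.5 280.4 162.2] [ 0.1  1.1 -0.6]
cover_face [([321.0, 123.0], 0.94, [517.0, 264.0]), ([355.0, 189.0], 0.53, [462.0, 245.0])]
cover_face [([436.0, 350.0], 0.97, [513.0, 268.0]), ([274.0, 130.0], 0.66, [377.0, -345.0])]
cover_notch [([320.0, 59.0], 0.57, [567.0, 256.0])]
cover_notch [([295.0, 130.0], 0.86, [323.0, -337.0]), ([405.0, 371.0], 0.62, [568.0, 255.0]), ([332.0, 180.0], 0.46, [369.0, -153.0])]
box_gland [([320.0, 34.0], 0.73, [583.0, 254.0])]
box_gland [([504.0, 320.0], 0.95, [374.0, 305.0]), ([403.0, 375.0], 0.67, [579.0, 259.0])]
cover_a [([282.0, 188.0], 0.89, [473.0, 304.0]), ([360.0, 48.0], 0.83, [564.0, 227.0]), ([279.0, 49.0], 0.81, [573.0, 287.0]), ([360.0, 120.0], 0.77, [514.0, 234.0])]
cover_a [([446.0, 318.0], 0.97, [457.0, 240.0]), ([249.0, 116.0], 0.86, [390.0, -424.0]), ([420.0, 339.0], 0.85, [518.0, 239.0]), ([294.0, 145.0], 0.79, [375.0, -276.0])]
[[354.0, 185.0], [357.0, 188.0], [286.0, 185.0], [283.0, 188.0], [357.0, 60.0], [361.0, 52.0], [283.0, 60.0], [280.0, 52.0]]
```

View pics/f9.png

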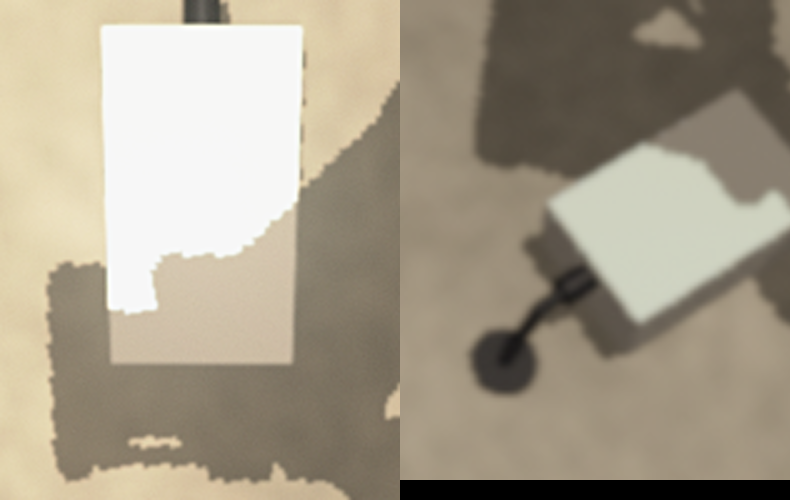

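The picture shows the cover flat and square over the box with its notch end at the gland. All four edges were pressed to TCP 56.5–56.7, which matches home. I'm handing the job in.

```bash
python3 -c "
from h import *
print(env.job_done())"
```

```text
the job is handed in; nothing more can be done
None
```

The larger cover is on the box, face up with its notch over the gland and pressed home along all four edges; the job was handed in at about 26 s, and the hand-in call returned no verdict.

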